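Empty the catch tray of the mitre box and clear the offcuts

TASK

The catch tray hanging on the sawing station needs emptying: slide it up on its two bolts until the heads reach the wide ends of the keyholes, take it off, tip its offcuts out over its open mouth into the scrap box, and hang the empty tray back on both bolts, fully down in its slots. Put the offcuts that lie on the bench into the scrap box too, whenever it suits, so that every offcut ends up in the box. Leave the mug, the backsaw and the mallet alone.

Things in the scene. Friction and masses are not known exactly. Their poses are not given: they have to be found in the camera images.
- tray: Plywood catch tray, about 0.45 kg: a scoop 180 mm wide (y), 150 deep, open in front. Origin: middle of the bottom edge of its back plate's rear face; x points back to the board it hangs on, z up. Floor 6 mm thick, spans x -150 to 0; back plate 9 mm thick, 120 high; side walls 6 mm, 140 high falling to 30 at the mouth. Starts hung on the station's bolts, origin 25 mm above the bench, sagging up to 3 degrees.
- tray_bar (a point): Centre of the tray's hand bar, at (-75, 0, 125) mm in the tray's frame. The bar is rectangular, 22 mm wide (along the tray's x), 24 mm high, and runs 168 mm along the tray's y from side wall to side wall; it can be pinched across its width from above.
- tray_mouth (a point): Middle of the front edge of the tray's floor (upper side), at (-150, 0, 6) mm in the tray's frame. Offcuts slide out over this edge, which has no lip, when the tray is tipped mouth down (wood on wood: they need about 40 degrees).
- tray_keyholes (a point): Midway between the two round holes of the keyholes, rear face of the back plate, at (0, 0, 60) mm in the tray's frame. The keyholes go through the plate at y = -50 and +50: a round hole 26 mm across centred at z = 60, and from it a slot 10 mm wide straight up to z = 98. Hung, the bolts sit in the slot tops; slide the tray up 35 mm to bring the heads to the holes, then draw it off the board.
- station: Sawing station, fixed: a mitre box on a plywood carcass; its upright hardwood end board (260 mm wide, 150 high) carries the tray. Origin: on the bench, middle of the board's front face; x points into the station (the face looks to -x; carcass and mitre box reach from x = 0 to 280 mm, up to 165 high), y along the board, z up.
- bolts_mid (a point): On the face of the station's end board midway between its two coach bolts, at (0, 0, 120) mm in the station's frame. The bolts stand out along the station's -x at y = -50 and +50: shank 7 mm thick and 13 mm long, then a head of 16 mm diameter, 6 mm thick (19 mm out in all).
- bin: The scrap box, a heavy open wooden box that stays put: 300 mm (its x) by 260 mm (its y) by 90 mm high outside, walls and floor 10 mm. Origin: centre of its underside, on the bench; z up. Empty at the start.
- t1: Wooden offcut 70 x 36 x 30 mm along its x, y, z; origin at the centre of that block; lies in the catch tray at the start. May be absent.
- t2: Wooden offcut 74 x 34 x 30 mm along its x, y, z; origin at the centre of that block; its +x end is cut off at 45 degrees, on the +y side; lies in the catch tray at the start. May be absent.
- t3: Wooden offcut 62 x 40 x 30 mm along its x, y, z; origin at the centre of that block; lies in the catch tray at the start. May be absent.
- t4: Wooden offcut 72 x 32 x 30 mm along its x, y, z; origin at the centre of that block; lies in the catch tray at the start. May be absent.
- b1: Wooden offcut 72 x 40 x 34 mm along its x, y, z; origin at the centre of that block; lies loose on the bench at the start. May be absent.
- b2: Wooden offcut 74 x 36 x 36 mm along its x, y, z; origin at the centre of that block; its +x end is cut off at 45 degrees, on the +y side; lies loose on the bench at the start. May be absent.
- b3: Wooden offcut 66 x 44 x 32 mm along its x, y, z; origin at the centre of that block; lies loose on the bench at the start. May be absent.
- b4: Wooden offcut 74 x 32 x 32 mm along its x, y, z; origin at the centre of that block; lies loose on the bench at the start. May be absent.
- b5: Wooden offcut 62 x 40 x 36 mm along its x, y, z; origin at the centre of that block; lies loose on the bench at the start. May be absent.
- mug: White mug, 84 mm across without its handle, 95 mm high, origin under its centre; not to be touched.
- backsaw: Small backsaw lying flat, its blade towards +x: 300 mm long in all, x from -172 to 130, 120 mm wide, 24 mm high; origin on the bench; not to be touched.
- mallet: Joiner's mallet lying on the bench: head 56 x 100 x 60 mm (x, y, z), handle 200 mm long towards its -x; origin under the head's centre; not to be touched.
Not all that is in view belongs to the job. Leave any pink look-alike of the b4 alone.

How it is judged (in metres and radians):
On the way, in this order (a step that is already met when the one before it is completed fails the run):
1. the tray is off both bolts and clear of the station, more than 60 mm from where it hung (distance of tray from where it was at the start of the episode above 0.06 m and contact force between tray and station below 0.1 N), for 0.2 s.
2. the tray is tipped by more than 35 degrees, mouth down, with its mouth over the scrap box (angle between tray's own z axis and vertical above 0.61 rad and angle between tray's own x axis and vertical below 0.96 rad and x of tray_mouth in the frame of bin between -0.15 and 0.15 m and y of tray_mouth in the frame of bin between -0.13 and 0.13 m), for 0.2 s.
At the end, for the whole second after the job is handed in: Every offcut that was present lies at rest in the scrap box (its centre inside the walls and below the rim), and the tray hangs at rest on both bolts, fully down in its slots (within 6 mm sideways, about 5 mm in height and 10 mm of the board), upright within 7 degrees (x of t1 in the frame of bin between -0.14 and 0.14 m and y of t1 in the frame of bin between -0.12 and 0.12 m and z of each of t1, t2, t3, t4, b1, b2, b3, b4, b5 in the frame of bin below 0.09 m and linear speed of each of t1, t2, t3, t4, b1, b2, b3, b4, b5 below 0.05 m/s and x of t2 in the frame of bin between -0.14 and 0.14 m and y of t2 in the frame of bin between -0.12 and 0.12 m and x of t3 in the frame of bin between -0.14 and 0.14 m and y of t3 in the frame of bin between -0.12 and 0.12 m and x of t4 in the frame of bin between -0.14 and 0.14 m and y of t4 in the frame of bin between -0.12 and 0.12 m and x of b1 in the frame of bin between -0.14 and 0.14 m and y of b1 in the frame of bin between -0.12 and 0.12 m and x of b2 in the frame of bin between -0.14 and 0.14 m and y of b2 in the frame of bin between -0.12 and 0.12 m and x of b3 in the frame of bin between -0.14 and 0.14 m and y of b3 in the frame of bin between -0.12 and 0.12 m and x of b4 in the frame of bin between -0.14 and 0.14 m and y of b4 in the frame of bin between -0.12 and 0.12 m and x of b5 in the frame of bin between -0.14 and 0.14 m and y of b5 in the frame of bin between -0.12 and 0.12 m and x of tray in the frame of station between -0.01 and 0.004 m and y of tray in the frame of station between -0.006 and 0.006 m and z of tray in the frame of station between 0.02 and 0.031 m and angle between tray's own z axis and vertical below 0.12 rad and linear speed of tray below 0.02 m/s); the robot touches nothing.
It fails at once if the mug, the backsaw or the mallet is moved by more than 30 mm or knocked over (distance of any of mug, backsaw, mallet from where it was at the start of the episode above 0.03 m or angle between mug's own z axis and vertical above 0.5 rad).
Of t1, t2, t3, t4 only 2 to 4 are there at a start; the rules pass over those that are not, and their reading is None.
Of b1, b2, b3, b4, b5 only 3 to 5 are there at a start; the rules pass over those that are not, and their reading is None.
At some moment in a run one of b1, b2, b3, b4, b5 may be knocked a few centimetres aside while the robot is not near it.
It also fails if it takes over 210 s, if anything falls off the work surface, if the arm or the gripper's body presses on something with over 40 N, if the wrist force passes 120 N, or if a joint passes its speed limit or range.

ROBOT

A 6-joint arm with a two-finger parallel gripper is mounted at the origin on the work surface. World frame = base frame: x ahead of the robot, y to its left, z up, the work surface at z = 0. Lengths are in m, angles in degrees, forces in N, time in s.
With the tool pointing down it reaches from about 0.35 to 0.875 m from the base axis. Payload 4.2 kg.
Tool frame: the origin (TCP) lies between the finger pads; the fingertips stand 25 mm ahead of it and the grasp point (between the pads) lies 6 mm ahead of it (r.tips_ahead is the distance from the TCP to the fingertips, in m); z points along the fingers, y is the direction in which the jaws open and shut (so a half turn about z gives the same grasp; the last joint's range is limited). The gripper opens to 87 mm and grips with 3 to 60 N. Pads are 19 mm wide; open, the fingers measure 117 mm over their backs; the gripper's body (75 mm by 190 mm) begins 51 mm behind the grasp point.
Start: joints at [79.79, 22.042, 0.453, 0, -68.411, -14.817], TCP at [0.264, 0.566, 0.248] pointing down, gripper open.
Joint ranges: [-179.83, 179.83], [-69.29, 118.12], [-61.27, 80.66], [-181.25, 117.63], [-171.15, -9.14], [-177.46, 177.46]. Speed limits (degrees/s): [159.86, 159.86, 180, 180, 180, 180].

INTERFACE

Orientations are given as a 3x3 rotation matrix whose columns are the frame's x, y, z axes.
In Python, from station import r, vision, finish_job gives the robot as it stands.
- The arm moves only by the shell command python3 -m jog 'ROWS'. ROWS is a JSON object of lists of equal length, an entry for each row: "rot": the turn, a rotation vector about the world's x, y, z in degrees, a list of three; "delta_pos": the shift along the world's x, y, z in mm, a list of three; "grip": the opening in per cent of the stroke, from 0 (shut) to 100 (fully open). A call has 1 to 10 rows; each row shifts and turns the commanded pose from where the row before left it; what a row does not reach is not made up. A row lasts 1/12 s, in which the tool goes at most 41.7 mm and 7.16 degrees, less where a joint would pass 70% of its speed; a pose out of reach is approached as far as the arm can. A call with a gripper value outside its range is refused whole. The fingers move at their own pace and stop on an object; the grip force is fixed at half the most. Time passes only in rows, so rows that do not move let the fingers close. It gives the time, the measured TCP pose, the force and the opening at its end, in the units of the state.
- r.sense(): the state, without advancing time (a new reading comes with each control period).
- vision.capture(name): name is "scene" or "top" or "wrist"; returns a dict with "frame" (400x640x3 uint8, red, green, blue), "K" (3x3 intrinsics, pixels), "xyz" and "orientation" of the camera in the world. Camera axes: x right, y up, looking along -z (the intrinsics and any distortion apply to the point x, -y, -z); pixel columns grow to the right and rows downward; lengths in m; the calibration is good to about 2 mm. A picture is of the moment at which its call begins. There is no depth.
- finish_job(): hands the job in, once; it reports no verdict.
The state is a dict: "time_s": time; "joints": joint angles; "joint_velocities": joint speeds; "effort": joint torques, N m; "tcp_pos": TCP position; "ee_rot": TCP orientation; "wrist_force": force on the tool from outside, world axes, zero at the start; "moment": the same for the moment, N m; "gripper_width": opening from 0.0 (shut) to 1.0 (fully open).
Only numpy, scipy, OpenCV 4.12 (cv2) and the standard library are available. Lean on these libraries where they do the work, as an engineer would, in place of code of your own. Each camera call takes 0.05 s, during which the arm holds its last target. There are 200 camera calls.

## Working session

There is one attempt and no reset: what is moved stays moved. The work goes in short steps, Python scripts to look and compute and a shell command to move; the robot and the scene stay as the last step left them, time stands still between calls to the robot, and variables do not carry over. Pictures are saved under pics/ and viewed, about 12 in all and at most 16, crops included, and the job is handed in when it is done.

```bash
ls; mkdir -p pics
python3 - <<'E'
from station import r,vision
import cv2,numpy as np
s=r.sense();print(s['tcp_pos'],s['ee_rot'],s['time_s'])
for n in ['top','scene','wrist']:
    c=vision.capture(n);cv2.imwrite(f'pics/{n}0.png',c['frame'][:,:,::-1]);np.savez(f'pics/{n}0.npz',**c)
    print(n,c['K'],c['xyz'],c['orientation'])
E
```

```text
pics
[0.26412748 0.56581934 0.24643642] [[ 9.06031763e-01 -4.23208792e-01 -8.73210230e-04]
 [-4.23209684e-01 -9.06029388e-01 -2.07632192e-03]
 [ 8.75635612e-05  2.25076464e-03 -9.99997463e-01]] 0.0
top [[507.53951344   0.         322.95177778]
 [  0.         507.53951344 202.57452077]
 [  0.           0.           1.        ]] [0.40669029 0.05114325 1.51313381] [[ 0.02106975  0.99371087 -0.10997626]
 [-0.99977504  0.02067381 -0.00473937]
 [-0.00243594  0.11005137  0.99392292]]
scene [[389.76270022   0.         317.75742767]
 [  0.         389.76270022 194.1552976 ]
 [  0.           0.           1.        ]] [ 0.96007704 -0.23914057  0.81224982] [[ 0.58690945 -0.65797591  0.47181035]
 [ 0.80963011  0.48128888 -0.33594657]
 [-0.00603233  0.57916208  0.8151901 ]]
wrist [[325.72032937   0.         319.37343538]
 [  0.         325.72032937 195.90843892]
 [  0.           0.           1.        ]] [0.32411037 0.53731084 0.38311989] [[-0.42335417  0.87806096  0.22311474]
 [-0.90596267 -0.41077569 -0.10244495]
 [ 0.0016972  -0.24550413  0.96939406]]
```

View pics/top0.png

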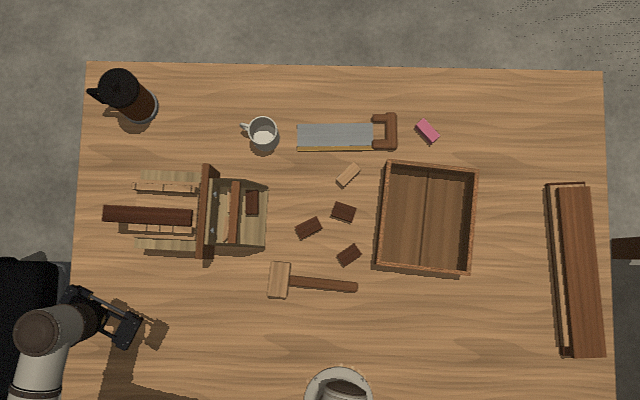

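View pics/scene0.png

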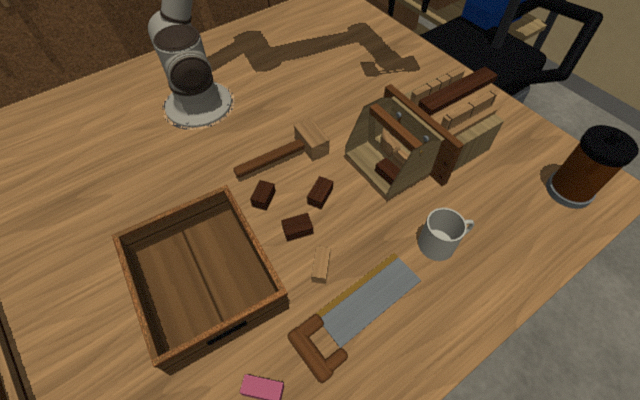

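```bash
cat > h.py <<'E'
import numpy as np,cv2
from station import r,vision
from scipy.spatial.transform import Rotation as R
def cap(n,save=None):
    c=vision.capture(n)
    if save: cv2.imwrite(f'pics/{save}.png',c['frame'][:,:,::-1]); np.savez(f'pics/{save}.npz',**c)
    return c
def load(s): return dict(np.load(f'pics/{s}.npz'))
def ray(c,u,v):
    d=np.linalg.inv(c['K'])@[u,v,1.]; d=np.array(c['orientation'])@(d*[1,-1,-1])
    return np.array(c['xyz']),d/np.linalg.norm(d)
def onz(c,u,v,z):
    o,d=ray(c,u,v); return o+d*(z-o[2])/d[2]
def tri(*obs): # (c,u,v)...
    A=np.zeros((3,3));b=np.zeros(3)
    for c,u,v in obs:
        o,d=ray(c,u,v);P=np.eye(3)-np.outer(d,d);A+=P;b+=P@o
    p=np.linalg.solve(A,b); return p
def proj(c,p):
    q=np.array(c['orientation']).T@(np.array(p)-c['xyz'])*[1,-1,-1]; q=np.array(c['K'])@q; return q[:2]/q[2]
def goto(p,yaw=None):
    """print rows needed: delta mm to TCP p, and turn about z so jaw axis (tool y) points at yaw deg (mod 180)"""
    s=r.sense(); d=(np.array(p)-s['tcp_pos'])*1000; M=np.array(s['ee_rot'])
    cur=np.degrees(np.arctan2(M[1,1],M[0,1])); out=''
    if yaw is not None:
        t=(yaw-cur+90)%180-90; out=f'turn z {t:.1f} (joint6 {s["joints"][5]:.0f})'
    print('delta',np.round(d,1),out,'tilt',np.round(np.degrees(M[:2,2]),2),'t',s['time_s'],'w',s['gripper_width'])
def blobs(c,mask,z,amin=60):
    n,l,st,ce=cv2.connectedComponentsWithStats(mask.astype(np.uint8))
    for i in range(1,n):
        if st[i,4]<amin: continue
        v,u=np.where(l==i); P=np.array([onz(c,a,b,z)[:2] for a,b in zip(u,v)],np.float32)
        rc=cv2.minAreaRect(P*1000); yield ce[i],st[i,4],rc
E
python3 - <<'E'
from h import *
c=load('top0'); f=c['frame']; hsv=cv2.cvtColor(f,cv2.COLOR_RGB2HSV)
for u,v in [(347,176),(343,211),(308,228),(348,254),(320,180),(252,203),(252,190),(320,230),(335,220)]: print((u,v),f[v,u],hsv[v,u])
for ce,a,rc in blobs(c,(f.max(2)<95)&(f.max(2)>0),0.034):
    if 285<ce[0]<372 and 160<ce[1]<270: print(ce.round(),a,rc)
im=f[150:300,200:400,::-1]; cv2.imwrite('pics/topcrop.png',cv2.resize(im,None,fx=4,fy=4,interpolation=cv2.INTER_CUBIC))
E
```

```text
(347, 176) [174 136  99] [ 15 110 174]
(343, 211) [73 47 33] [ 11 140  73]
(308, 228) [81 51 35] [ 10 145  81]
(348, 254) [75 45 27] [ 11 163  75]
(320, 180) [168 130  95] [ 14 111 168]
(252, 203) [72 48 30] [ 13 149  72]
(252, 190) [48 32 18] [ 14 159  48]
(320, 230) [73 57 39] [ 16 119  73]
(335, 220) [183 142  97] [ 16 120 183]
[343. 212.] 370 ((542.6702880859375, -0.18444442749023438), (63.814369201660156, 51.15821075439453), 72.62971496582031)
[308. 228.] 368 ((494.01251220703125, 100.47383117675781), (43.136871337890625, 74.22786712646484), 27.85219955444336)
[348. 255.] 318 ((418.8595886230469, -18.400039672851562), (41.334747314453125, 67.44175720214844), 36.00593185424805)
```

View pics/topcrop.png

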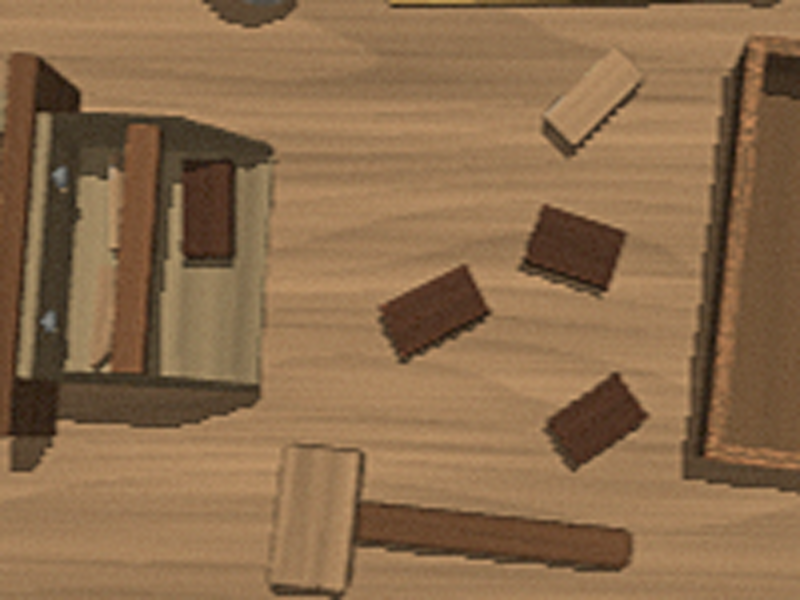

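```bash
cat > m1.py <<'E'
from h import *
c=load('top0')
q=lambda a,b,z: onz(c,200+a/4-.4,150+b/4-.4,z)
B={'A':[(615,48),(640,80),(570,145),(543,118)],'D1':[(543,205),(625,235),(607,290),(527,262)],'D2':[(465,265),(490,308),(400,352),(380,315)],'D3':[(617,374),(648,413),(573,464),(547,428)]}
for k,v in B.items():
    P=np.array([q(a,b,.034)[:2] for a,b in v])*1000
    rc=cv2.minAreaRect(P.astype(np.float32)); bp=cv2.boxPoints(rc)
    e=[bp[1]-bp[0],bp[2]-bp[1]]; e.sort(key=np.linalg.norm)
    print(k,P.mean(0).round(),[round(float(np.linalg.norm(x))) for x in e],'jaw yaw',round(float(np.degrees(np.arctan2(e[0][1],e[0][0])))))
for p in [(387,159),(479,170),(469,276),(373,266)]: print('bin',onz(c,*p,.09).round(3))
for p in [(38,57),(17,435)]: print('board',q(*p,.15).round(4))
for p in [(62,177),(50,320)]: print('bolt',q(*p,.12).round(4))
for p in [(145,125),(130,372)]: print('bar',q(*p,.162).round(4))
for p in [(287,445),(362,450),(345,597),(270,590)]: print('mallet',q(*p,.06).round(3))
print('hand',q(630,550,.03).round(3))
E
python3 m1.py
```

```text
A [657. -13.] [30, 75] jaw yaw 46
D1 [545.  -2.] [43, 65] jaw yaw -18
D2 [498. 100.] [36, 73] jaw yaw 31
D3 [420. -20.] [36, 66] jaw yaw 39
bin [ 0.693 -0.122  0.09 ]
bin [ 0.666 -0.383  0.09 ]
bin [ 0.368 -0.352  0.09 ]
bin [ 0.39  -0.085  0.09 ]
board [0.6573 0.3703 0.15  ]
board [0.401  0.3726 0.15  ]
bolt [0.5789 0.3568 0.12  ]
bolt [0.4798 0.3607 0.12  ]
bar [0.6101 0.2933 0.162 ]
bar [0.4442 0.2966 0.162 ]
mallet [0.398 0.201 0.06 ]
mallet [0.395 0.148 0.06 ]
mallet [0.292 0.157 0.06 ]
mallet [0.296 0.21  0.06 ]
hand [ 0.327 -0.045  0.03 ]
```

```bash
python3 -m jog '{"delta_pos":[[18,-36,0],[18,-36,0],[18,-36,0],[18,-36,0],[18,-36,0],[18,-36,0],[18,-36,0],[18,-36,0],[18,-36,0],[18,-36,0]],"rot":[[0,0,-3.4],[0,0,-3.4],[0,0,-3.4],[0,0,-3.4],[0,0,-3.4],[0,0,-3.4],[0,0,-3.4],[0,0,-3.4],[0,0,-3.4],[0,0,-3.4]],"grip":[100,100,100,100,100,100,100,100,100,100]}'
python3 -m jog '{"delta_pos":[[18,-35,0],[18,-36,0],[18,-35,-10],[0,0,-30],[0,0,0],[0,0,0]],"rot":[[0,0,0],[0,0,0],[0,0,0],[0,0,0],[0,0,0],[0,0,0]],"grip":[100,100,100,100,100,100]}'
python3 -c "
from h import *
goto([.498,.100,.030],31)"
```

```text
time_s: 0.98
tcp_pos: [0.4446, 0.2044, 0.2476]
ee_rot: [[0.512, -0.859, -0.0], [-0.859, -0.512, 0.0], [-0.0, -0.0, -1.0]]
wrist_force: [0.1, 0.6, 0.2]
gripper_width: 1.002
time_s: 1.48
tcp_pos: [0.4974, 0.0994, 0.2063]
ee_rot: [[0.514, -0.858, -0.004], [-0.858, -0.514, -0.002], [-0.0, 0.004, -1.0]]
wrist_force: [-0.0, 0.2, 0.5]
gripper_width: 1.002
delta [   0.6    0.6 -176.3] turn z 0.1 (joint6 1) tilt [-0.23 -0.12] t 1.4833 w 1.0023293179159103
```

```bash
python3 -m jog '{"delta_pos":[[0,0,-36],[0,0,-36],[0,0,-36],[0,0,-36],[0,0,-32],[0,0,0],[0,0,0],[0,0,0],[0,0,0],[0,0,0]],"rot":[[0,0,0],[0,0,0],[0,0,0],[0,0,0],[0,0,0],[0,0,0],[0,0,0],[0,0,0],[0,0,0],[0,0,0]],"grip":[100,100,100,100,100,100,0,0,0,0]}'
python3 -m jog '{"delta_pos":[[0,0,0],[0,0,0],[0,0,30],[0,0,36],[0,0,36],[0,0,36],[0,0,36]],"rot":[[0,0,0],[0,0,0],[0,0,0],[0,0,0],[0,0,0],[0,0,0],[0,0,0]],"grip":[0,0,0,0,0,0,0]}'
```

```text
time_s: 2.32
tcp_pos: [0.4996, 0.1012, 0.0339]
ee_rot: [[0.515, -0.857, 0.004], [-0.857, -0.515, 0.002], [0.0, -0.005, -1.0]]
wrist_force: [-0.6, -1.3, 0.9]
gripper_width: 0.78
time_s: 2.9
tcp_pos: [0.4979, 0.0999, 0.2078]
ee_rot: [[0.514, -0.858, 0.0], [-0.858, -0.514, 0.0], [-0.0, -0.001, -1.0]]
wrist_force: [0.7, 0.8, -0.6]
gripper_width: 0.246
```

```bash
python3 -m jog '{"delta_pos":[[0,0,0],[0,0,0]],"rot":[[0,0,0],[0,0,0]],"grip":[0,0]}'
python3 -c "
from h import *
c=cap('wrist','w1')"
```

```text
time_s: 3.07
tcp_pos: [0.4993, 0.1007, 0.2084]
ee_rot: [[0.514, -0.858, 0.006], [-0.858, -0.514, 0.003], [0.0, -0.007, -1.0]]
wrist_force: [-1.1, 0.4, -0.3]
gripper_width: 0.099
```

View pics/w1.png

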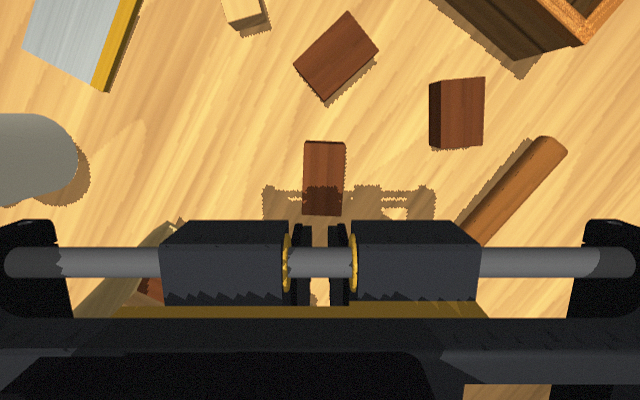

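```bash
python3 -c "
from h import *
c=load('w1')
print('D2',onz(c,324,170,.036))
print('D1',onz(c,336,56,.036),'D3',onz(c,463,112,.036))"
python3 -m jog '{"delta_pos":[[0,0,0],[0,0,0],[0,0,0],[0,0,0],[0,0,0],[0,0,-30],[0,0,-36],[0,0,-36],[0,0,-36],[0,0,-38]],"rot":[[0,0,0],[0,0,0],[0,0,0],[0,0,0],[0,0,0],[0,0,0],[0,0,0],[0,0,0],[0,0,0],[0,0,0]],"grip":[80,80,80,80,80,80,80,80,80,80]}'
python3 -m jog '{"delta_pos":[[0,0,0],[0,0,0],[0,0,0],[0,0,0],[0,0,0],[0,0,0],[0,0,0],[0,0,0]],"rot":[[0,0,0],[0,0,0],[0,0,0],[0,0,0],[0,0,0],[0,0,0],[0,0,0],[0,0,0]],"grip":[80,0,0,0,0,0,0,0]}'
```

```text
D2 [0.50314902 0.08641549 0.036     ]
D1 [ 0.54669059 -0.00608965  0.036     ] D3 [ 0.42181825 -0.02517493  0.036     ]
time_s: 3.95
tcp_pos: [0.4987, 0.1005, 0.0285]
ee_rot: [[0.515, -0.857, 0.002], [-0.857, -0.515, 0.001], [0.0, -0.002, -1.0]]
wrist_force: [1.1, 0.8, -0.6]
gripper_width: 0.733
time_s: 4.62
tcp_pos: [0.4984, 0.1003, 0.0299]
ee_rot: [[0.515, -0.857, 0.0], [-0.857, -0.515, 0.0], [0.0, -0.0, -1.0]]
wrist_force: [-0.2, -0.1, 1.5]
gripper_width: 0.458
```

```bash
python3 -m jog '{"delta_pos":[[0,0,36],[0,0,36],[0,0,36],[7,-37,15],[7,-39,0],[7,-39,0],[7,-39,0],[7,-39,0],[7,-39,0],[7,-39,0]],"rot":[[0,0,0],[0,0,0],[0,0,0],[0,0,0],[0,0,0],[0,0,0],[0,0,0],[0,0,0],[0,0,0],[0,0,0]],"grip":[0,0,0,0,0,0,0,0,0,0]}'
python3 -m jog '{"delta_pos":[[7,-39,0],[8,-39,0],[8,-39,0],[0,0,-39],[0,0,-39],[0,0,0],[0,0,0],[0,0,0],[0,0,0],[0,0,0]],"rot":[[0,0,0],[0,0,0],[0,0,0],[0,0,0],[0,0,0],[0,0,0],[0,0,0],[0,0,0],[0,0,0],[0,0,0]],"grip":[0,0,0,0,0,0,80,80,80,80]}'
python3 -m jog '{"delta_pos":[[0,0,0],[0,0,30],[0,0,40]],"rot":[[0,0,0],[0,0,0],[0,0,0]],"grip":[80,80,80]}'
python3 -c "
from h import *
cap('top','top1')
goto([.545,-.002,.180],-18)"
```

```text
time_s: 5.45
tcp_pos: [0.5471, -0.1726, 0.1526]
ee_rot: [[0.515, -0.857, -0.0], [-0.857, -0.515, 0.0], [-0.0, -0.0, -1.0]]
wrist_force: [0.5, 0.7, -1.0]
gripper_width: 0.455
time_s: 6.28
tcp_pos: [0.5722, -0.2876, 0.0777]
ee_rot: [[0.516, -0.857, 0.005], [-0.857, -0.516, -0.002], [0.004, -0.004, -1.0]]
wrist_force: [0.5, 0.6, 0.5]
gripper_width: 0.681
time_s: 6.53
tcp_pos: [0.5682, -0.2866, 0.1425]
ee_rot: [[0.515, -0.857, -0.007], [-0.857, -0.515, 0.002], [-0.006, 0.005, -1.0]]
wrist_force: [1.2, 0.9, -0.0]
gripper_width: 0.788
delta [-29.1 287.3  25.1] turn z -49.1 (joint6 43) tilt [ 0.7  -0.37] t 6.5833 w 0.795272849535432
```

View pics/top1.png

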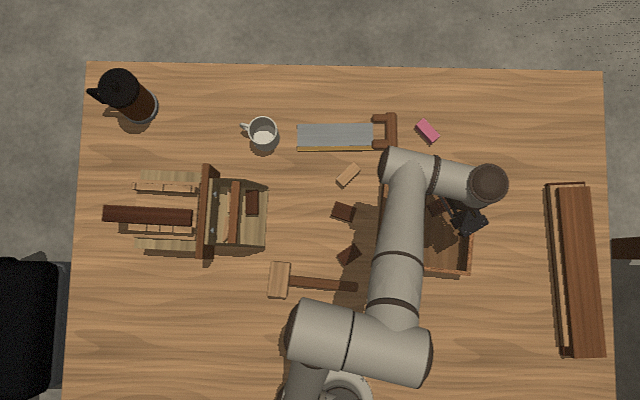

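```bash
python3 -m jog '{"delta_pos":[[0,10,25],[-4,39,0],[-4,39,0],[-4,39,0],[-4,39,0],[-4,39,0],[-4,39,0],[-3,39,0],[0,0,-30],[0,0,-30]],"rot":[[0,0,-6.1],[0,0,-6.1],[0,0,-6.1],[0,0,-6.1],[0,0,-6.1],[0,0,-6.1],[0,0,-6.1],[0,0,-6.1],[0,0,0],[0,0,0]],"grip":[95,95,95,95,95,95,95,95,95,95]}'
python3 -c "
from h import *
goto([.546,-.003,.030],-18)"
```

```text
time_s: 7.42
tcp_pos: [0.5455, -0.0014, 0.1124]
ee_rot: [[-0.301, -0.953, 0.009], [-0.954, 0.301, 0.002], [-0.005, -0.008, -1.0]]
wrist_force: [-0.6, -0.4, -0.9]
gripper_width: 0.95
delta [  0.5  -1.6 -82.4] turn z -0.5 (joint6 -34) tilt [0.53 0.14] t 7.4167 w 0.9497979083246514
```

```bash
python3 -m jog '{"delta_pos":[[0,0,-39],[0,0,-39],[0,0,0],[0,0,0],[0,0,0],[0,0,0],[0,0,0],[0,0,0],[0,0,0],[0,0,0]],"rot":[[0,0,0],[0,0,0],[0,0,0],[0,0,0],[0,0,0],[0,0,0],[0,0,0],[0,0,0],[0,0,0],[0,0,0]],"grip":[95,95,0,0,0,0,0,0,0,0]}'
python3 -m jog '{"delta_pos":[[0,0,0],[0,0,36],[0,0,36],[0,-10,38],[-9,-39,10],[-9,-39,0],[-9,-39,0],[-9,-39,0],[-9,-39,0],[-9,-39,0]],"rot":[[0,0,0],[0,0,0],[0,0,0],[0,0,0],[0,0,0],[0,0,0],[0,0,0],[0,0,0],[0,0,0],[0,0,0]],"grip":[0,0,0,0,0,0,0,0,0,0]}'
python3 -m jog '{"delta_pos":[[-10,-39,0],[0,0,-36],[0,0,-36],[0,0,0],[0,0,0],[0,0,0],[0,0,0],[0,0,0],[0,0,0],[0,0,36]],"rot":[[0,0,0],[0,0,0],[0,0,0],[0,0,0],[0,0,0],[0,0,0],[0,0,0],[0,0,0],[0,0,0],[0,0,0]],"grip":[0,0,0,0,80,80,80,80,80,80]}'
python3 -c "
from h import *
goto([.421,-.022,.150],39)"
```

```text
time_s: 8.25
tcp_pos: [0.5442, -0.0046, 0.0328]
ee_rot: [[-0.306, -0.952, 0.003], [-0.952, 0.306, 0.0], [-0.001, -0.002, -1.0]]
wrist_force: [0.3, -0.2, 5.8]
gripper_width: 0.502
time_s: 9.08
tcp_pos: [0.4881, -0.2501, 0.1514]
ee_rot: [[-0.306, -0.952, -0.001], [-0.952, 0.306, 0.001], [-0.0, 0.001, -1.0]]
wrist_force: [1.1, -0.0, -1.7]
gripper_width: 0.501
time_s: 9.92
tcp_pos: [0.4756, -0.2857, 0.1108]
ee_rot: [[-0.307, -0.952, -0.012], [-0.952, 0.307, 0.005], [-0.001, 0.013, -1.0]]
wrist_force: [-0.6, -0.4, -1.7]
gripper_width: 0.783
delta [-54.6 263.7  39.2] turn z 56.9 (joint6 -3) tilt [-0.67  0.29] t 9.9167 w 0.7827249740333073
```

```bash
python3 -m jog '{"delta_pos":[[0,0,36],[-7,33,0],[-7,33,0],[-7,33,0],[-7,33,0],[-7,33,0],[-7,33,0],[-7,33,0],[-6,33,0],[0,0,-36]],"rot":[[0,0,0],[0,0,7.1],[0,0,7.1],[0,0,7.1],[0,0,7.1],[0,0,7.1],[0,0,7.1],[0,0,7.1],[0,0,7.1],[0,0,0]],"grip":[85,85,85,85,85,85,85,85,85,85]}'
python3 -c "
from h import *
goto([.421,-.022,.030],39)"
```

```text
time_s: 10.75
tcp_pos: [0.4295, -0.0183, 0.1218]
ee_rot: [[0.639, -0.769, 0.019], [-0.769, -0.639, 0.005], [0.008, -0.017, -1.0]]
wrist_force: [1.7, 0.4, 0.6]
gripper_width: 0.852
delta [ -8.5  -3.7 -91.8] turn z -0.7 (joint6 20) tilt [1.06 0.27] t 10.75 w 0.8515212095138462
```

```bash
python3 -m jog '{"delta_pos":[[-3,-2,0],[0,0,-28],[0,0,-28],[0,0,-28],[0,0,0],[0,0,0],[0,0,0],[0,0,0],[0,0,0],[0,0,0]],"rot":[[0,0,0],[0,0,0],[0,0,0],[0,0,0],[0,0,0],[0,0,0],[0,0,0],[0,0,0],[0,0,0],[0,0,0]],"grip":[85,85,85,85,0,0,0,0,0,0]}'
python3 -m jog '{"delta_pos":[[0,0,0],[0,0,0],[0,0,36],[0,0,36],[0,-10,38],[5,-38,10],[5,-38,0],[5,-38,0],[5,-38,0],[5,-38,0]],"rot":[[0,0,0],[0,0,0],[0,0,0],[0,0,0],[0,0,0],[0,0,0],[0,0,0],[0,0,0],[0,0,0],[0,0,0]],"grip":[0,0,0,0,0,0,0,0,0,0]}'
python3 -c "
from h import *
goto([.470,-.210,.080])"
```

```text
time_s: 11.58
tcp_pos: [0.4222, -0.0255, 0.0329]
ee_rot: [[0.629, -0.778, 0.003], [-0.778, -0.629, 0.001], [0.001, -0.003, -1.0]]
wrist_force: [0.7, 0.6, 0.4]
gripper_width: 0.479
time_s: 12.42
tcp_pos: [0.446, -0.2274, 0.1521]
ee_rot: [[0.629, -0.777, 0.001], [-0.777, -0.629, 0.0], [0.0, -0.001, -1.0]]
wrist_force: [2.3, 1.8, -0.3]
gripper_width: 0.46
delta [ 24.   17.4 -72.1]  tilt [0.04 0.01] t 12.4167 w 0.460134547517763
```

```bash
python3 -m jog '{"delta_pos":[[24,14,0],[0,0,-36],[0,0,-36],[0,0,0],[0,0,0],[0,0,0],[0,0,0],[0,0,0],[0,0,36],[0,0,36]],"rot":[[0,0,0],[0,0,0],[0,0,0],[0,0,0],[0,0,0],[0,0,0],[0,0,0],[0,0,0],[0,0,0],[0,0,0]],"grip":[0,0,0,0,70,70,70,70,70,70]}'
python3 -m jog '{"delta_pos":[[27,29,0],[27,29,0],[27,29,0],[27,29,0],[27,29,0],[27,29,0],[25,29,0],[0,0,-38]],"rot":[[0,0,1],[0,0,1],[0,0,1],[0,0,1],[0,0,1],[0,0,1],[0,0,1],[0,0,0]],"grip":[70,70,70,70,70,70,70,70]}'
python3 -c "
from h import *
goto([.657,-.013,.030],46)
cap('wrist','w2'); cap('top','top2')
c=load('w2');print(proj(c,[.657,-.013,.034]))"
```

```text
time_s: 13.25
tcp_pos: [0.4694, -0.2114, 0.1523]
ee_rot: [[0.629, -0.777, -0.003], [-0.777, -0.629, 0.0], [-0.002, 0.002, -1.0]]
wrist_force: [1.8, -0.5, 0.1]
gripper_width: 0.691
time_s: 13.92
tcp_pos: [0.6682, -0.0028, 0.1233]
ee_rot: [[0.725, -0.688, 0.025], [-0.689, -0.725, 0.002], [0.017, -0.019, -1.0]]
wrist_force: [2.0, -0.6, 1.4]
gripper_width: 0.701
delta [-11.2 -10.2 -93.3] turn z -0.5 (joint6 33) tilt [1.44 0.12] t 13.9167 w 0.7014558899391652
[341.52142963 212.14086909]
```

View pics/w2.png

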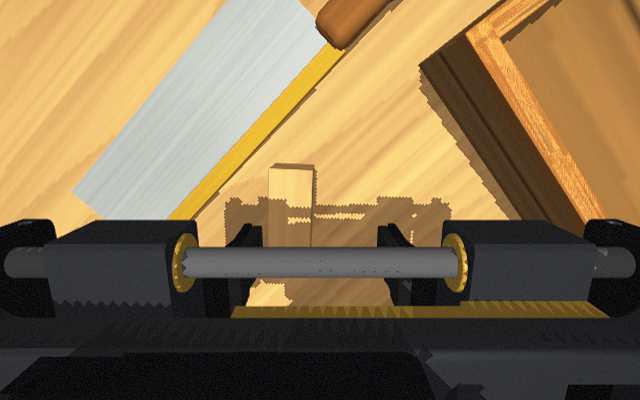

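```bash
python3 -c "
from h import *
c=load('w2')
for p in [(269,190),(314,190),(291,166)]: print(onz(c,*p,.032).round(4))
c=load('top2')
f=c['frame'];cv2.imwrite('pics/tc2.png',cv2.resize(f[150:300,330:490,::-1],None,fx=3,fy=3))
print(proj(load('w2'),[.657,-.013,.032]))
s=r.sense();print(s['tcp_pos'],s['time_s'])"
python3 -m jog '{"delta_pos":[[0,0,0],[0,0,0]],"rot":[[0,0,0],[0,0,0]],"grip":[70,70]}'
```

```text
[0.7045 0.0142 0.032 ]
[ 0.6822 -0.0095  0.032 ]
[ 0.706  -0.0096  0.032 ]
[341.39199897 211.37891296]
[ 0.6550269  -0.00689705  0.10965743] 14.0167
time_s: 14.18
tcp_pos: [0.658, -0.0091, 0.1159]
ee_rot: [[0.719, -0.695, 0.003], [-0.695, -0.719, -0.0], [0.002, -0.002, -1.0]]
wrist_force: [0.6, -0.1, 0.6]
gripper_width: 0.701
```

```bash
python3 -c "
from h import *
c=cap('wrist','w3');print(proj(load('top2'),[.679,.0157,.032]),proj(c,[.693,.002,.032]))
t=cap('top','top3')
a=c['frame'][120:260,200:440,::-1];b=t['frame'][140:240,280:400,::-1]
cv2.imwrite('pics/w3c.png',np.vstack([cv2.resize(a,(720,420)),cv2.resize(b,(720,600))[:180*3]])[:1000])
cv2.imwrite('pics/w3c.png',np.hstack([cv2.resize(a,(400,233),interpolation=2),cv2.resize(b,(400,333),interpolation=2)[:233]]))"
```

```text
[338.08447603 166.46224363] [271.94025711 186.88481579]
```

View pics/w3c.png

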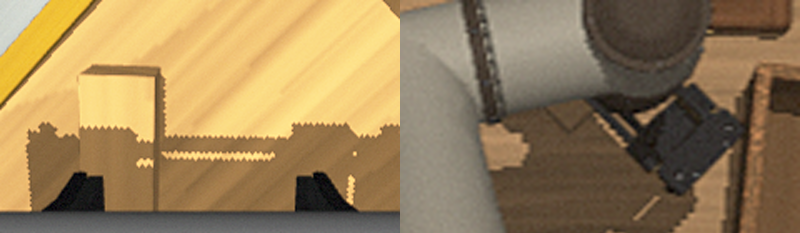

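```bash
python3 -c "
from h import *
c=load('w3');s=r.sense();M=np.array(s['ee_rot'])
for p in [(247,180),(293,180),(270,165)]:
  w=onz(c,*p,.032); print(w.round(4),'tool frame',((w-s['tcp_pos'])@M*1000).round(1))
print(s['tcp_pos'],c['xyz'],np.array(c['orientation']).round(3))"
```

```text
[0.7083 0.0109 0.032 ] tool frame [ 21.8 -49.1  84.5]
[ 0.6863 -0.012   0.032 ] tool frame [ 21.8 -17.4  84.4]
[ 0.7045 -0.0081  0.032 ] tool frame [ 32.2 -32.9  84.5]
[ 0.65819663 -0.00931838  0.11629714] [ 0.70499912 -0.0559739   0.25256617] [[-0.695  0.698  0.174]
 [-0.719 -0.674 -0.171]
 [-0.002 -0.243  0.97 ]]
```

```bash
python3 -m jog '{"delta_pos":[[19,27,0],[0,0,0],[0,0,-28],[0,0,-28],[0,0,-29],[0,0,0],[0,0,0],[0,0,0],[0,0,0],[0,0,0]],"rot":[[0,0,0],[0,0,0],[0,0,0],[0,0,0],[0,0,0],[0,0,0],[0,0,0],[0,0,0],[0,0,0],[0,0,0]],"grip":[70,70,70,70,70,0,0,0,0,0]}'
python3 -m jog '{"delta_pos":[[0,0,0],[0,0,0],[0,0,0],[0,0,36],[0,0,36],[0,-10,38],[0,-38,10],[0,-38,0],[0,-38,0],[0,-38,0]],"rot":[[0,0,0],[0,0,0],[0,0,0],[0,0,0],[0,0,0],[0,0,0],[0,0,0],[0,0,0],[0,0,0],[0,0,0]],"grip":[0,0,0,0,0,0,0,0,0,0]}'
python3 -c "
from h import *
goto([.590,-.190,.080])"
```

```text
time_s: 15.12
tcp_pos: [0.677, 0.0183, 0.0302]
ee_rot: [[0.719, -0.695, 0.002], [-0.695, -0.719, 0.001], [0.001, -0.002, -1.0]]
wrist_force: [0.0, 0.9, 0.5]
gripper_width: 0.406
time_s: 15.95
tcp_pos: [0.6758, -0.1448, 0.1487]
ee_rot: [[0.719, -0.695, -0.0], [-0.695, -0.719, 0.001], [-0.001, -0.0, -1.0]]
wrist_force: [1.1, 0.8, -0.4]
gripper_width: 0.366
delta [-85.8 -45.2 -68.7]  tilt [-0.02  0.03] t 15.95 w 0.365889656757184
```

```bash
python3 -m jog '{"delta_pos":[[-29,-15,0],[-29,-15,0],[-28,-15,0],[0,0,-34],[0,0,-34],[0,0,0],[0,0,0],[0,0,0],[0,0,0],[0,0,0]],"rot":[[0,0,0],[0,0,0],[0,0,0],[0,0,0],[0,0,0],[0,0,0],[0,0,0],[0,0,0],[0,0,0],[0,0,0]],"grip":[0,0,0,0,0,0,60,60,60,60]}'
python3 -m jog '{"delta_pos":[[0,0,36],[0,0,40],[-4,30,28],[-5,38,15],[-5,38,15],[-5,38,15],[-5,38,15],[-5,38,15],[-5,38,15],[-5,38,15]],"rot":[[0,0,0],[0,0,0],[0,0,5.5],[0,0,5.5],[0,0,5.5],[0,0,5.5],[0,0,5.5],[0,0,5.5],[0,0,5.5],[0,0,5.5]],"grip":[55,55,55,55,55,55,55,55,55,55]}'
python3 -m jog '{"delta_pos":[[-6,39,0],[-6,39,0],[-6,39,0],[-6,39,0],[0,10,0],[0,0,0],[0,0,0]],"rot":[[0,0,0],[0,0,0],[0,0,0],[0,0,0],[0,0,0],[0,0,0],[0,0,0]],"grip":[55,55,55,55,55,55,55]}'
python3 -c "
from h import *
goto([.527,.295,.156],90)
c=cap('wrist','w4');cap('top','top4')
print(proj(c,[.527,.295,.162]))"
```

```text
time_s: 16.78
tcp_pos: [0.5919, -0.1886, 0.0826]
ee_rot: [[0.72, -0.694, 0.004], [-0.694, -0.72, -0.001], [0.003, -0.002, -1.0]]
wrist_force: [1.2, -0.1, 0.3]
gripper_width: 0.562
time_s: 17.62
tcp_pos: [0.5508, 0.1093, 0.2922]
ee_rot: [[1.0, 0.005, 0.003], [0.005, -1.0, 0.001], [0.003, -0.001, -1.0]]
wrist_force: [1.7, -0.3, -1.6]
gripper_width: 0.548
time_s: 18.2
tcp_pos: [0.5272, 0.2737, 0.2903]
ee_rot: [[1.0, 0.001, 0.001], [0.001, -1.0, 0.0], [0.001, -0.0, -1.0]]
wrist_force: [-0.1, 0.2, 1.1]
gripper_width: 0.553
delta [  -0.2   21.3 -134.3] turn z -0.1 (joint6 47) tilt [0.04 0.03] t 18.2 w 0.5529137191391204
[293.45384036 195.07580777]
```

View pics/w4.png

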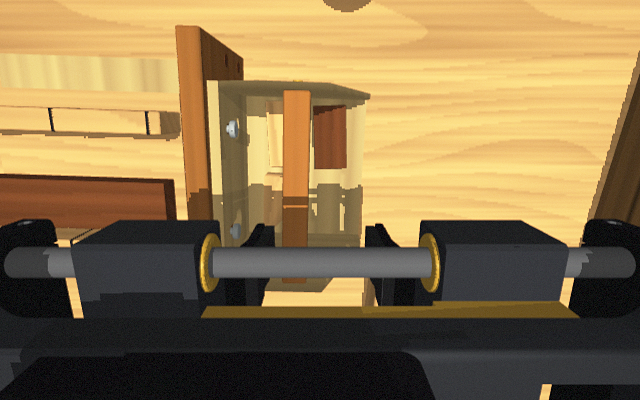

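View pics/top4.png

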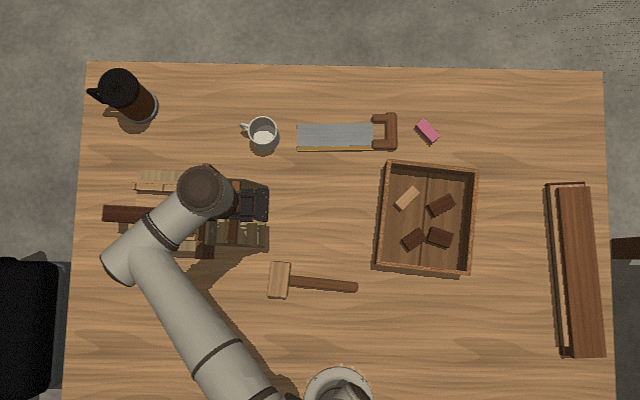

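```bash
python3 -c "
from h import *
c=load('w4');t=load('top0')
for p in [(284,95),(308,95),(282,195),(308,195),(283,205),(308,205)]: print(p,onz(c,*p,.162).round(4))
for a,b in [((232,128),(215.3,194)),((236,231),(212.3,229.7))]: print('bolt',tri((c,*a),(t,*b)).round(4))
print('bar far end',onz(c,296,91,.162), tri((c,296,91),(t,235.8,181)).round(4))
print('bar top0 ends mid', ((onz(t,235.8,180.8,.162)+onz(t,232,242.7,.162))/2).round(4))
for p in [(178,27),(196,27),(210,219)]: print('board',onz(c,*p,.15).round(4))
"
```

```text
(284, 95) [0.6072 0.3009 0.162 ]
(308, 95) [0.6073 0.2822 0.162 ]
(282, 195) [0.5271 0.3046 0.162 ]
(308, 195) [0.5271 0.2828 0.162 ]
(283, 205) [0.5183 0.304  0.162 ]
(308, 205) [0.5184 0.2829 0.162 ]
bolt [0.5799 0.3584 0.1067]
bolt [0.4794 0.3584 0.1196]
bar far end [0.61021888 0.29146806 0.162     ] [0.609  0.2913 0.1708]
bar top0 ends mid [0.5271 0.2951 0.162 ]
board [0.6583 0.383  0.15  ]
board [0.6583 0.3691 0.15  ]
board [0.5019 0.3709 0.15  ]
```

```bash
python3 -m jog '{"delta_pos":[[1,20,0],[0,0,0],[0,0,-36],[0,0,-36],[0,0,-32],[0,0,-20],[0,0,-10],[0,0,0],[0,0,0],[0,0,0]],"rot":[[0,0,-0.8],[0,0,0],[0,0,0],[0,0,0],[0,0,0],[0,0,0],[0,0,0],[0,0,0],[0,0,0],[0,0,0]],"grip":[55,55,55,55,55,55,55,55,55,55]}'
python3 -m jog '{"delta_pos":[[0,0,0],[0,0,0],[0,0,0],[0,0,0],[0,0,0],[0,0,0],[0,0,0],[0,0,0],[0,0,0],[0,0,0]],"rot":[[0,0,0],[0,0,0],[0,0,0],[0,0,0],[0,0,0],[0,0,0],[0,0,0],[0,0,0],[0,0,0],[0,0,0]],"grip":[20,0,0,0,0,0,0,0,0,0]}'
python3 -c "
from h import *
s=r.sense();print(s['tcp_pos'],s['wrist_force'],s['moment'])"
```

```text
time_s: 19.13
tcp_pos: [0.5296, 0.2936, 0.1577]
ee_rot: [[1.0, -0.015, 0.003], [-0.015, -1.0, 0.002], [0.003, -0.002, -1.0]]
wrist_force: [-0.4, 0.1, 0.6]
gripper_width: 0.549
time_s: 19.97
tcp_pos: [0.5285, 0.2935, 0.1558]
ee_rot: [[1.0, -0.015, 0.0], [-0.015, -1.0, 0.0], [0.0, -0.0, -1.0]]
wrist_force: [-1.1, 0.1, 1.5]
gripper_width: 0.254
[0.52850152 0.29347045 0.15578808] [-1.08138586  0.07195243  1.47261442] [ 0.25040414  0.11133896 -0.21299427]
```

```bash
python3 -m jog '{"delta_pos":[[0,0,3],[0,0,6],[0,0,7],[0,0,7],[0,0,7],[0,0,5],[0,0,0],[0,0,0]],"rot":[[0,0,0],[0,0,0],[0,0,0],[0,0,0],[0,0,0],[0,0,0],[0,0,0],[0,0,0]],"grip":[0,0,0,0,0,0,0,0]}'
python3 -c "
from h import *
cap('wrist','w5');cap('scene','s5')
s=r.sense();print(s['tcp_pos'],s['wrist_force'],s['moment'])"
```

```text
time_s: 20.63
tcp_pos: [0.5282, 0.2934, 0.1911]
ee_rot: [[1.0, -0.014, 0.0], [-0.014, -1.0, 0.001], [0.0, -0.001, -1.0]]
wrist_force: [-0.0, 0.1, -6.5]
gripper_width: 0.251
[0.5279045  0.29308381 0.19021122] [ 0.92478843 -0.78367655 -5.79950645] [-0.13666118  0.0358652  -0.04713569]
```

```bash
python3 -m jog '{"delta_pos":[[0,-4,0],[0,-5,0],[0,-5,0],[0,-5,0],[0,-5,0],[0,0,0]],"rot":[[0,0,0],[0,0,0],[0,0,0],[0,0,0],[0,0,0],[0,0,0]],"grip":[0,0,0,0,0,0]}'
python3 -c "
from h import *
cap('scene','s6')
s=r.sense();print(s['tcp_pos'],s['wrist_force'],s['moment'],s['joints'])"
```

```text
time_s: 21.23
tcp_pos: [0.5282, 0.268, 0.1905]
ee_rot: [[1.0, -0.016, -0.001], [-0.016, -1.0, -0.001], [-0.001, 0.001, -1.0]]
wrist_force: [-0.2, -0.1, -5.2]
gripper_width: 0.248
[0.52837563 0.26856398 0.19061822] [ 0.41849735  0.13110627 -5.77399102] [-0.06447766 -0.09490951 -0.02133264] [ 4.25837622e+01  2.15299160e+01 -8.95768172e+00 -1.45208014e-03
 -5.95174561e+01  4.65394419e+01]
```

View pics/s6.png

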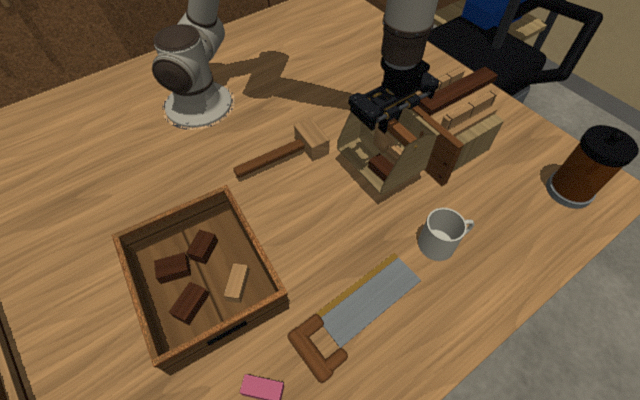

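```bash
python3 -m jog '{"delta_pos":[[0,-8,0],[0,-16,8],[0,-22,14],[0,-28,16],[0,-30,18],[0,-30,18],[0,-30,16],[0,-30,12],[0,-30,6],[0,-30,0]],"rot":[[0,0,0],[0,0,0],[0,0,0],[0,0,0],[0,0,0],[0,0,0],[0,0,0],[0,0,0],[0,0,0],[0,0,0]],"grip":[0,0,0,0,0,0,0,0,0,0]}'
python3 -m jog '{"delta_pos":[[0,-30,0],[0,-30,0],[0,-30,0],[0,-30,0],[0,-30,0],[0,-30,0],[0,-28,0],[0,-24,0],[0,-16,0],[0,-8,0]],"rot":[[0,0,0],[0,0,0],[0,0,0],[0,0,0],[0,0,0],[0,0,0],[0,0,0],[0,0,0],[0,0,0],[0,0,0]],"grip":[0,0,0,0,0,0,0,0,0,0]}'
python3 -c "
from h import *
cap('scene','s7')
s=r.sense();print(s['tcp_pos'],s['wrist_force'],s['moment'],s['joints'])
goto([.530,-.250,.300])"
```

```text
time_s: 22.12
tcp_pos: [0.5284, 0.013, 0.3015]
ee_rot: [[1.0, -0.014, 0.005], [-0.014, -1.0, 0.001], [0.005, -0.001, -1.0]]
wrist_force: [0.9, 0.6, -5.8]
gripper_width: 0.252
time_s: 22.95
tcp_pos: [0.5272, -0.2434, 0.2989]
ee_rot: [[1.0, -0.017, -0.0], [-0.017, -1.0, -0.001], [-0.0, 0.001, -1.0]]
wrist_force: [0.7, 0.4, -5.5]
gripper_width: 0.252
[ 0.52738613 -0.24361003  0.29882214] [ 1.02378377 -0.21638883 -4.96410827] [-0.00700943 -0.01773749 -0.0075062 ] [-8.79696889e+00  1.59383452e+01 -1.11022354e+00  6.16146287e-02
 -7.29514022e+01  9.77792795e+01]
delta [ 2.6 -6.4  1.2]  tilt [-0.01 -0.06] t 23.0 w 0.2517461041766681
```

```bash
python3 -m jog '{"delta_pos":[[0,1,-2],[0,2,-3],[0,2,-4],[0,2,-4],[0,2,-4],[0,2,-4],[0,2,-4],[0,2,-4],[0,2,-4],[0,1,-2]],"rot":[[2,0,0],[3,0,0],[4,0,0],[4,0,0],[4,0,0],[4,0,0],[4,0,0],[4,0,0],[4,0,0],[4,0,0]],"grip":[0,0,0,0,0,0,0,0,0,0]}'
python3 -m jog '{"delta_pos":[[0,0,0],[0,0,0],[0,0,0],[0,0,0],[0,0,0],[0,0,0],[0,0,0],[0,0,0]],"rot":[[4,0,0],[4,0,0],[4,0,0],[4,0,0],[2,0,0],[0,0,0],[0,0,0],[0,0,0]],"grip":[0,0,0,0,0,0,0,0]}'
python3 -c "
from h import *
cap('scene','s8');cap('top','t8')
s=r.sense();print(s['tcp_pos'],s['wrist_force'],s['moment'],s['joints'])"
```

```text
time_s: 23.83
tcp_pos: [0.5285, -0.2225, 0.2639]
ee_rot: [[1.0, -0.013, 0.0], [-0.011, -0.798, 0.602], [-0.007, -0.602, -0.798]]
wrist_force: [-0.3, -0.4, -5.3]
gripper_width: 0.255
time_s: 24.5
tcp_pos: [0.5287, -0.2226, 0.2643]
ee_rot: [[1.0, -0.013, 0.0], [-0.008, -0.576, 0.817], [-0.01, -0.817, -0.576]]
wrist_force: [-0.5, 0.6, -3.3]
gripper_width: 0.252
[ 0.52862322 -0.22226411  0.26457772] [ 0.4162564  -0.00708054 -3.76830981] [-2.96934736 -0.00474313 -0.02597701] [ -31.48630631   32.49652809   19.14260172  -46.63419349 -106.40799468
  119.41219102]
```

View pics/s8.png

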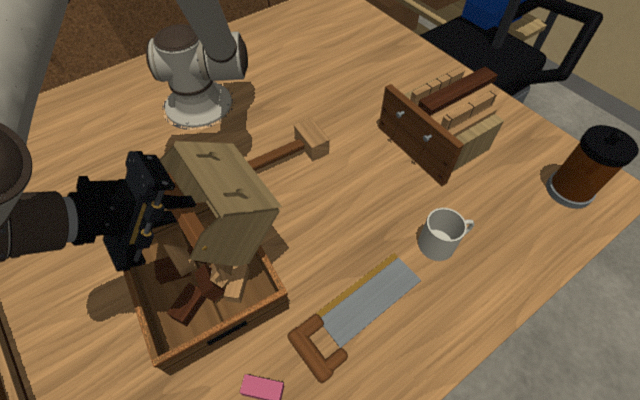

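```bash
python3 -m jog '{"delta_pos":[[0,0,3],[0,0,3],[0,0,3],[0,0,6],[0,0,-6],[0,0,6],[0,0,-6],[0,0,0],[0,0,0],[0,0,0]],"rot":[[3,0,0],[3,0,0],[3,0,0],[0,0,0],[0,0,0],[0,0,0],[0,0,0],[0,0,0],[0,0,0],[0,0,0]],"grip":[0,0,0,0,0,0,0,0,0,0]}'
python3 -m jog '{"delta_pos":[[0,0,6],[0,0,6],[0,0,6],[0,0,6],[0,0,6],[0,0,6],[0,0,6],[0,0,4],[0,0,0],[0,0,0]],"rot":[[-6,0,0],[-6,0,0],[-6,0,0],[-6,0,0],[-6,0,0],[-6,0,0],[-6,0,0],[-6,0,0],[-6,0,0],[-6,0,0]],"grip":[0,0,0,0,0,0,0,0,0,0]}'
python3 -m jog '{"delta_pos":[[0,12,0],[0,24,0],[0,30,0],[0,30,0],[0,30,0],[0,30,0],[0,30,0],[0,30,0],[0,24,0],[0,12,0]],"rot":[[-4,0,0],[0,0,0],[0,0,0],[0,0,0],[0,0,0],[0,0,0],[0,0,0],[0,0,0],[0,0,0],[0,0,0]],"grip":[0,0,0,0,0,0,0,0,0,0]}'
python3 -m jog '{"delta_pos":[[0,0,0],[0,0,0]],"rot":[[0,0,0],[0,0,0]],"grip":[0,0]}'
python3 -c "
from h import *
cap('scene','s9');t=cap('top','t9')
s=r.sense();print(s['tcp_pos'],s['ee_rot'],s['wrist_force'],s['moment'],s['joints'])"
```

```text
time_s: 25.43
tcp_pos: [0.5284, -0.2224, 0.2726]
ee_rot: [[1.0, -0.014, -0.0], [-0.006, -0.439, 0.899], [-0.013, -0.899, -0.439]]
wrist_force: [0.1, 0.6, -4.1]
gripper_width: 0.249
time_s: 26.27
tcp_pos: [0.5279, -0.2219, 0.3195]
ee_rot: [[1.0, -0.014, 0.001], [-0.014, -0.998, 0.067], [0.0, -0.067, -0.998]]
wrist_force: [-0.4, -0.5, -5.1]
gripper_width: 0.248
time_s: 27.1
tcp_pos: [0.5269, 0.0322, 0.318]
ee_rot: [[1.0, -0.012, -0.003], [-0.012, -1.0, 0.002], [-0.003, -0.002, -1.0]]
wrist_force: [0.9, -0.5, -4.4]
gripper_width: 0.248
time_s: 27.27
tcp_pos: [0.5275, 0.0297, 0.3182]
ee_rot: [[1.0, -0.013, -0.002], [-0.013, -1.0, 0.0], [-0.002, -0.0, -1.0]]
wrist_force: [-0.0, -0.4, -4.5]
gripper_width: 0.254
[0.52781304 0.02864517 0.31832819] [[ 9.99881600e-01 -1.53194105e-02 -1.44942103e-03]
 [-1.53194266e-02 -9.99882651e-01 -2.89465890e-08]
 [-1.44925050e-03  2.22332423e-05 -9.99998950e-01]] [-0.46354021  0.15626185 -3.09896244] [-0.17295417 -0.02232805  0.00902542] [ 2.06867180e+01  1.00958680e+01 -5.99140665e+00 -3.05186572e-02
 -7.39904195e+01  6.84439461e+01]
```

View pics/t9.png

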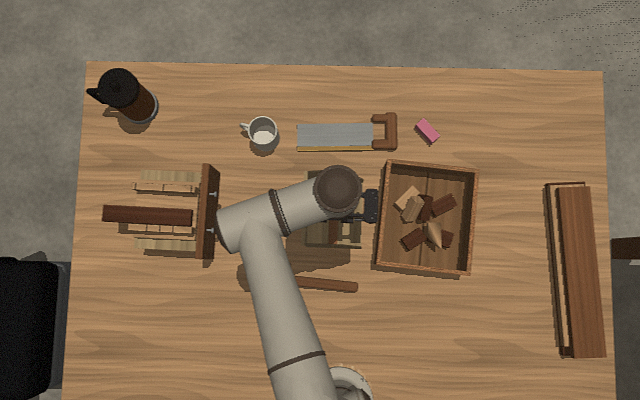

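```bash
python3 -m jog '{"delta_pos":[[0,10,-5],[0,20,-12],[0,30,-17],[0,30,-17],[0,30,-17],[0,30,-17],[0,30,-17],[0,26,-14],[0,18,-9],[0,10,-3]],"rot":[[0,0,0],[0,0,0],[0,0,0],[0,0,0],[0,0,0],[0,0,0],[0,0,0],[0,0,0],[0,0,0],[0,0,0]],"grip":[0,0,0,0,0,0,0,0,0,0]}'
python3 -m jog '{"delta_pos":[[0,0,0],[0,0,0],[0,0,0]],"rot":[[0,0,0],[0,0,0],[0,0,0]],"grip":[0,0,0]}'
python3 -c "
from h import *
goto([.5284,.2685,.1906])
a=load('w5')['frame'];b=cap('wrist','w10')['frame'];cap('top','t10');cap('scene','s10')
cv2.imwrite('pics/cmp.png',np.hstack([x[60:300,170:420,::-1] for x in (a,b)]).repeat(1,0))
im=cv2.imread('pics/cmp.png');cv2.imwrite('pics/cmp.png',cv2.resize(im,None,fx=1.6,fy=1.6,interpolation=2))"
```

```text
time_s: 28.2
tcp_pos: [0.5277, 0.2644, 0.1883]
ee_rot: [[1.0, -0.014, -0.003], [-0.014, -1.0, -0.002], [-0.003, 0.002, -1.0]]
wrist_force: [1.2, -0.9, -3.9]
gripper_width: 0.252
time_s: 28.45
tcp_pos: [0.5288, 0.2624, 0.1916]
ee_rot: [[1.0, -0.016, 0.001], [-0.016, -1.0, 0.0], [0.001, -0.0, -1.0]]
wrist_force: [-0.1, 0.5, -2.8]
gripper_width: 0.25
delta [-0.4  6.1 -1. ]  tilt [0.06 0.03] t 28.45 w 0.25018158630807474
```

View pics/cmp.png

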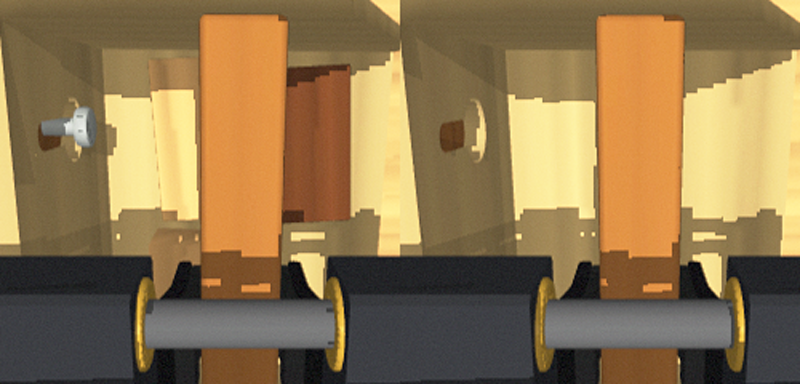

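```bash
python3 -m jog '{"delta_pos":[[0,5,0],[0,6,-1],[0,6,0],[0,6,0],[0,5,0],[0,3,0],[0,0,0],[0,0,0]],"rot":[[0,0,0],[0,0,0],[0,0,0],[0,0,0],[0,0,0],[0,0,0],[0,0,0],[0,0,0]],"grip":[0,0,0,0,0,0,0,0]}'
python3 -c "
from h import *
goto([.5285,.2935,.156])
s=r.sense();print(s['wrist_force'],s['moment'])
a=load('w5')['frame'];b=cap('wrist','w11')['frame']
print(np.abs(a[100:200,170:280].astype(int)-b[100:200,170:280]).mean(), np.abs(a[100:200,170:280].astype(int)-load('w10')['frame'][100:200,170:280]).mean())"
```

```text
time_s: 29.27
tcp_pos: [0.5282, 0.2946, 0.1894]
ee_rot: [[1.0, -0.014, -0.0], [-0.014, -1.0, -0.0], [-0.0, 0.0, -1.0]]
wrist_force: [0.5, -0.5, -3.7]
gripper_width: 0.249
delta [  0.3  -1.1 -33.4]  tilt [-0.01 -0.01] t 29.2667 w 0.24920833991884678
[ 0.50747256 -0.50172645 -3.69819758] [-0.13375618  0.01968299  0.02088202]
9.005878787878787 11.062909090909091
```

```bash
python3 -m jog '{"delta_pos":[[0,-1,-3],[0,0,-5],[0,0,-6],[0,0,-6],[0,0,-6],[0,0,-4],[0,0,-2],[0,0,0],[0,0,0]],"rot":[[0,0,0],[0,0,0],[0,0,0],[0,0,0],[0,0,0],[0,0,0],[0,0,0],[0,0,0],[0,0,0]],"grip":[0,0,0,0,0,0,0,0,0]}'
python3 -c "
from h import *
goto([.5285,.2935,.156])
s=r.sense();print(s['wrist_force'],s['moment'])"
```

```text
time_s: 30.07
tcp_pos: [0.5283, 0.2933, 0.1579]
ee_rot: [[1.0, -0.014, 0.0], [-0.014, -1.0, 0.0], [0.0, -0.0, -1.0]]
wrist_force: [-1.5, 0.3, -1.0]
gripper_width: 0.254
delta [ 0.2  0.2 -1.9]  tilt [0.01 0.01] t 30.0667 w 0.2541145392789299
[-1.4726274   0.32938598 -1.00373039] [0.08974379 0.43691192 0.00223934]
```

```bash
python3 -m jog '{"delta_pos":[[0,0,-1],[0,0,-1],[0,0,0],[0,0,0],[0,0,0],[0,0,0],[0,0,0],[0,0,0],[0,0,0],[0,0,0]],"rot":[[0,0,0],[0,0,0],[0,0,0],[0,0,0],[0,0,0],[0,0,0],[0,0,0],[0,0,0],[0,0,0],[0,0,0]],"grip":[0,0,0,0,55,55,55,55,55,55]}'
python3 -m jog '{"delta_pos":[[0,0,0],[0,0,10],[0,0,25],[0,0,35],[0,0,35],[0,0,30],[0,-36,0],[0,-36,0],[0,-36,0],[0,0,0]],"rot":[[0,0,0],[0,0,0],[0,0,0],[0,0,0],[0,0,0],[0,0,0],[0,0,0],[0,0,0],[0,0,0],[0,0,0]],"grip":[55,55,55,55,55,55,55,55,55,55]}'
python3 -m jog '{"delta_pos":[[0,-36,0],[0,-36,0],[-36,0,0],[-36,0,0],[-36,0,0],[-30,0,0],[0,0,0],[0,0,0]],"rot":[[0,0,0],[0,0,0],[0,0,0],[0,0,0],[0,0,0],[0,0,0],[0,0,0],[0,0,0]],"grip":[55,55,55,55,55,55,55,55]}'
python3 -c "
from h import *
s=cap('scene','s12');t=cap('top','t12')
a=s['frame'][60:220,320:540,::-1];b=t['frame'][150:290,190:490,::-1]
A=cv2.resize(a,(412,300),interpolation=2);B=cv2.resize(b,(643,300),interpolation=2)
cv2.imwrite('pics/fin.png',np.vstack([np.pad(A,((0,0),(0,231),(0,0))),B]))
p=load('top0')['frame'].astype(int)
print(np.abs(t['frame'][155:260,195:275].astype(int)-p[155:260,195:275]).mean())"
```

```text
time_s: 30.9
tcp_pos: [0.5285, 0.2934, 0.1554]
ee_rot: [[1.0, -0.014, 0.0], [-0.014, -1.0, -0.0], [0.0, 0.0, -1.0]]
wrist_force: [-0.6, 0.7, 0.6]
gripper_width: 0.528
time_s: 31.73
tcp_pos: [0.5277, 0.1807, 0.2923]
ee_rot: [[1.0, -0.019, 0.001], [-0.019, -1.0, -0.0], [0.001, 0.0, -1.0]]
wrist_force: [0.0, 0.9, -0.0]
gripper_width: 0.546
time_s: 32.4
tcp_pos: [0.3896, 0.1134, 0.292]
ee_rot: [[1.0, -0.013, 0.003], [-0.013, -1.0, 0.002], [0.003, -0.002, -1.0]]
wrist_force: [-0.3, -1.1, -0.3]
gripper_width: 0.55
11.388015873015872
```

View pics/fin.png

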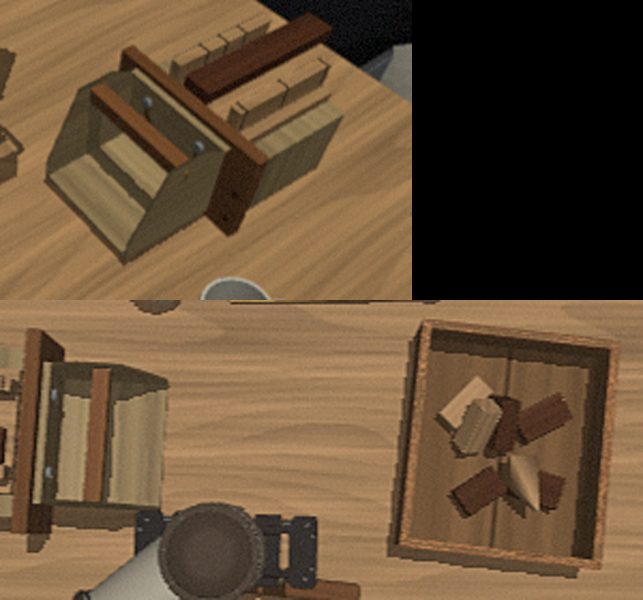

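```bash
python3 -c "
from h import *
for a,b,(y0,y1,x0,x1) in [('scene0','s12',(85,200,340,470)),('top0','t12',(165,255,215,270))]:
  g=[cv2.Canny(load(k)['frame'][y0:y1,x0:x1],60,160).astype(np.float32) for k in (a,b)]
  print(a,cv2.phaseCorrelate(*g))
f=load('s12')['frame'][180:380,100:300,::-1]
g=load('t12')['frame'][150:290,370:490,::-1]
cv2.imwrite('pics/bin.png',np.hstack([cv2.resize(f,(400,400),interpolation=2),cv2.resize(g,(343,400),interpolation=2)]))"
```

```text
scene0 ((0.04480041052548245, 0.2758758815078153), 0.6858120249524529)
top0 ((0.21083406369015378, -0.12433105012802059), 0.46048323913856787)
```

View pics/bin.png

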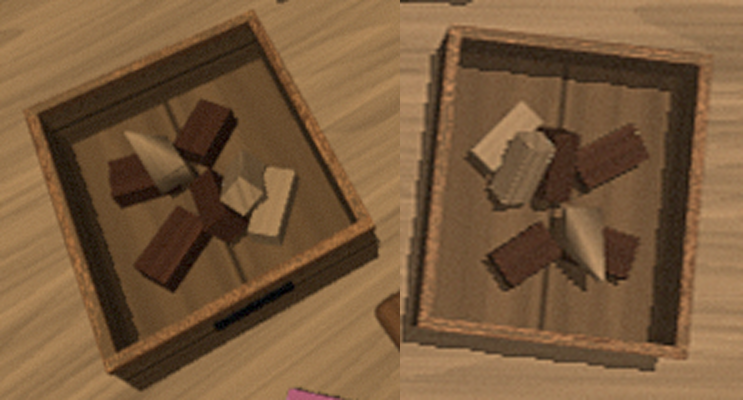

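```bash
python3 -c "
from h import *
s=load('s12');t=load('t12')
print(tri((s,180,259),(t,433.7,231.2)),tri((s,221.5,274),(t,412.7,209.5)))
print(r.sense()['wrist_force'])
from station import finish_job
finish_job()"
```

```text
[ 0.49103339 -0.26207242  0.06236307] [ 0.55560085 -0.20671787  0.02899582]
[ 1.69944822 -0.63089486 -0.44279646]
the job is handed in; nothing more can be done
```

The job is handed in, with no verdict shown. I emptied the tray into the scrap box and hung it back on both bolts. The bench had four offcuts and the tray three, and all seven are in the box. It took about 32 s of the 210 s allowed.

**On the way:** The first close on a bench offcut came too early. The fingers were still shutting when I lifted, so I repeated that grasp. A light offcut had been knocked about 35 mm aside, and I found it again with the wrist camera before picking it up.

**Last checks:**
- **Tray:** It is empty, and both bolt heads show through the back plate. Its picture is within 0.3 px of the one at the start in both the scene and top views. The tool came down to its original grasp height, 155.4 mm against 155.8 mm.
- **Offcuts:** All seven show inside the walls of the box. The two highest measured about 62 mm and 29 mm, below the 90 mm rim. The 29 mm reading looks low for a piece lying on top of others, so treat it as rough.
- **Left alone:** The arm never went near the mug, backsaw, mallet or pink piece at bench height, and they look unmoved in the pictures. I did not measure their positions.
- **Robot:** It was parked clear of everything when I handed in.

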